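# Close a row of flip-top tubes with a fingertip

## Task

Close the four open flip-top tubes in the metal block by running a fingertip lightly along the row: begin at the end away from the thermometer and close them one after another towards the thermometer, until every lid lies shut. Nothing is to be lifted: leave the block standing where it is, and do not disturb the timer, bottle, slide box or scissors.

Things in the scene. Friction and masses are not known exactly. Their poses are not given: they have to be found in the camera images.
- block: Loose dark metal tube block, 64 (its x) by 200 (its y) by 45 mm high, about 0.85 kg; a hard sideways push or drag slides it. Origin: centre of its underside, z up. Four clear tubes, 17 mm thick, rims 60 mm above the bench, stand in a row along its y: x = -12 mm, y = -72, -34, 4, 42 mm (first to fourth). Empty wells beside them, at x = +18 mm, are flush dark discs. +y points to the thermometer.
- thermometer (a point): Centre of the top of the stub thermometer: a 22 mm round black head on a thin stem, in line with the tubes at the block's x = -12, y = 85 mm, its top 82 mm above the bench. It marks the end of the row where the work finishes.
- lid1 (a joint): Opening angle (rad) of the first tube's lid, the one farthest from the thermometer: 0 = flat shut, 1.57 = upright, stop at 1.9 leaning back. Starts between 1.0 and 1.7. The hinge is lightly stiff (0.004 N m) and stays where it is left. Pushing the back of the lid towards the thermometer folds it down over its tube.
- lid2 (a joint): The same for the second tube's lid.
- lid3 (a joint): The same for the third tube's lid.
- lid4 (a joint): The same for the fourth tube's lid (nearest the thermometer).
- hinge1 (a point): Middle of the first lid's hinge axis, which runs parallel to the block's x, 12 mm from the tube's axis on the side away from the thermometer, 61.5 mm above the bench. The other lids have the same hinges. Each lid is a white plastic disc 20 mm across and 3 mm thick; its free edge, a small thumb tab, is 25 mm from the hinge axis.
- top1 (a point): Point on the block: where the middle of the first lid's upper face is when it is shut, on the tube's axis, 63 mm above the bench; axes as the block's.
- top2 (a point): The same for the second tube, 38 mm further along the block's +y.
- top3 (a point): The same for the third tube, 38 mm further.
- top4 (a point): The same for the fourth tube, 38 mm further.
- slidebox: Bystander: loose flat box of microscope slides, 87 x 62 x 26 mm, origin under its centre.
- timer: Bystander: loose white bench timer, 35 x 62 x 70 mm high, origin under its centre.
- bottle: Bystander: loose amber bottle with white cap, 42 mm across, 90 mm high, origin under its centre.
- scissors: Bystander: loose steel scissors lying flat, 140 mm long along its y, 60 mm wide, 6 mm thick, origin near the pivot.
Not all that is in view belongs to the job. What is meant by the block is not blue, green or turquoise, and is the larger of those in its own colour.

How it is judged:
By the outcome, as a careful person would: the job done as asked, in the order asked, and still so for the second after the job is handed in, with the robot touching nothing.
It also fails if it takes over 38 s, if anything falls off the work surface, if the arm or the gripper's body presses on something with over 40 N, if the wrist force passes 120 N, or if a joint passes its speed limit or range.

## Robot

A 6-joint arm with a two-finger parallel gripper is mounted at the origin on the work surface. World frame = base frame: x ahead of the robot, y to its left, z up, the work surface at z = 0. Lengths are in mm, angles in rad, forces in N, time in s.
With the tool pointing down it reaches from about 350 to 875 mm from the base axis. Payload 4.2 kg.
Tool frame: the origin (TCP) lies between the finger pads; the fingertips stand 8 mm ahead of it and the grasp point (between the pads) lies 11 mm behind it; z points along the fingers, y is the line along which they close (so a half turn about z gives the same grasp; the last joint's range is limited). The gripper opens to 85 mm and grips with 20 to 120 N. Pads are 22 mm wide; open, the fingers measure 114 mm over their backs; the gripper's body (76 mm by 85 mm) begins 54 mm behind the grasp point. The pads swing forward as they close: fully open they stand 13 mm farther back than shut.
Start: joints at [-0.987, 0.385, 0.008, 0, -1.194, -0.259], TCP at [199.465, -592.295, 239.312] pointing down, gripper open.
Joint ranges: [-3.14, 3.14], [-1.21, 2.06], [-1.07, 1.41], [-3.16, 2.05], [-2.99, -0.16], [-3.1, 3.1]. Speed limits (rad/s): [2.79, 2.79, 3.14, 3.14, 3.14, 3.14].

## Interface

Orientations are given as a unit quaternion [x, y, z, w].
In Python, from bench import read_state, get_image, camera_params, job_done gives the robot as it stands.
- The arm moves only by the tool drive_tool, never from a script. Its argument "moves" is a list that holds one entry, the list of rows, each a list of 7 numbers: the shift along the tool's x, y, z in m, then the turn, a rotation vector about the tool's x, y, z in rad, then the closure in counts, from 0 (fully open) to 255 (shut). A call has 1 to 8 rows; each row shifts and turns the commanded pose from where the row before left it, along the tool's axes as they then stand; what a row does not reach is not made up. A row lasts 1/12 s, in which the tool goes at most 41.7 mm and 7.16 degrees, less where a joint would pass 70% of its speed; a pose out of reach is approached as far as the arm can. A call is refused whole if a number of a shift passes 0.0417 or a number of a turn 0.125, either way. A call with a gripper value outside its range is refused whole. The fingers move at their own pace and stop on an object; the grip force is fixed at half the most. Time passes only in rows, so rows that do not move let the fingers close. It gives the time, the measured TCP pose, the force and the opening at its end, in the units of the state.
- read_state(): the state, without advancing time (a new reading comes with each control period).
- get_image(name): name is "scene" or "side" or "wrist"; returns the picture (400x640x3 uint8, blue, green, red); there is no depth.
- camera_params(name): a dict with "mtx" (3x3 intrinsics, pixels), "extrinsics" (4x4, takes a point from camera to world coordinates). Camera axes: x right, y up, looking along -z (the intrinsics and any distortion apply to the point x, -y, -z); pixel columns grow to the right and rows downward; lengths in mm; the calibration is good to about 2 mm. A picture is of the moment at which its call begins: read the wrist's pose just before it. camera_params takes no time and is no camera call; for the wrist camera it gives the pose at the moment of the call.
- job_done(): hands the job in, once; it reports no verdict.
The state is a dict: "clock": time; "joints": joint angles; "joint_vel": joint speeds; "joint_efforts": joint torques, N m; "position": TCP position; "ee_rot": TCP orientation; "contact_force": force on the tool from outside, world axes, zero at the start; "wrist_torque": the same for the moment, N m; "gripper_width": finger opening in mm.
Only numpy, scipy, OpenCV 4.12 (cv2) and the standard library are available. Lean on these libraries where they do the work, as an engineer would, in place of code of your own. Each camera call takes 0.05 s, during which the arm holds its last target. There are 200 camera calls.

## Working session

There is one attempt and no reset: what is moved stays moved. The work goes in short steps, Python scripts to look and compute and a tool call to move; the robot and the scene stay as the last step left them, time stands still between calls to the robot, and variables do not carry over. Pictures are saved under pics/ and viewed, on a budget of 10 in all, crops included, one or two more only if the job needs it, and the job is handed in when it is done.

Besides the shell and the picture viewer there is one more tool, called as name(argument=value, ...) on one line, values as JSON. drive_tool: Moves the arm, as the interface text tells. Its arguments: {"type":"object","properties":{"moves":{"type":"array"}},"required":["moves"]}

```bash
mkdir -p pics
python3 - <<'E'
from bench import *
import cv2,json,numpy as np
s=read_state();print(s)
for n in("scene","side","wrist"):
    p=camera_params(n);print(n,np.round(p["mtx"],1).tolist(),np.round(p["extrinsics"],3).tolist(),[k for k in p])
    cv2.imwrite(f"pics/{n}0.png",get_image(n))
E
```

```text
{'clock': 0.0, 'joints': array([-9.87397935e-01,  3.85545695e-01,  6.60042421e-03, -4.73005211e-04,
       -1.19400606e+00, -2.58585140e-01]), 'joint_vel': array([ 0.00044147, -0.00083008,  0.00116537,  0.00097802, -0.00051388,
        0.00046432]), 'joint_efforts': array([-5.51287321e-04, -3.92291307e+01,  1.88401741e+01,  4.18622464e+00,
       -4.60368698e-03,  1.71310450e-05]), 'position': array([ 199.27347674, -591.77157181,  238.22204403]), 'ee_rot': array([-1.61607424e-01,  9.86854514e-01,  1.07325107e-03, -2.39713701e-04]), 'contact_force': array([-0.36920026, -0.12503104,  0.3288676 ]), 'wrist_torque': array([-0.0180814 ,  0.01547367, -0.04184145]), 'gripper_width': 85.61612176155982}
scene [[421.6, 0.0, 316.0], [0.0, 421.6, 201.2], [0.0, 0.0, 1.0]] [[-0.591, -0.61, 0.528, 1147.49], [0.806, -0.462, 0.37, 488.408], [0.018, 0.644, 0.764, 965.591], [0.0, 0.0, 0.0, 1.0]] ['mtx', 'extrinsics']
side [[364.8, 0.0, 318.8], [0.0, 364.8, 195.4], [0.0, 0.0, 1.0]] [[0.988, 0.108, -0.113, 459.793], [-0.155, 0.629, -0.762, -552.069], [-0.011, 0.77, 0.638, 619.11], [0.0, 0.0, 0.0, 1.0]] ['mtx', 'extrinsics']
wrist [[305.0, 0.0, 321.8], [0.0, 305.0, 197.1], [0.0, 0.0, 1.0]] [[-0.317, -0.908, -0.274, 129.194], [0.948, -0.303, -0.095, -616.246], [0.003, -0.29, 0.957, 373.268], [0.0, 0.0, 0.0, 1.0]] ['mtx', 'extrinsics']
```

View pics/scene0.png

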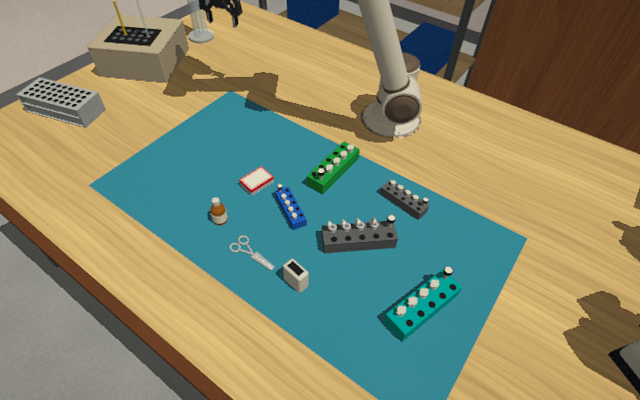

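View pics/side0.png

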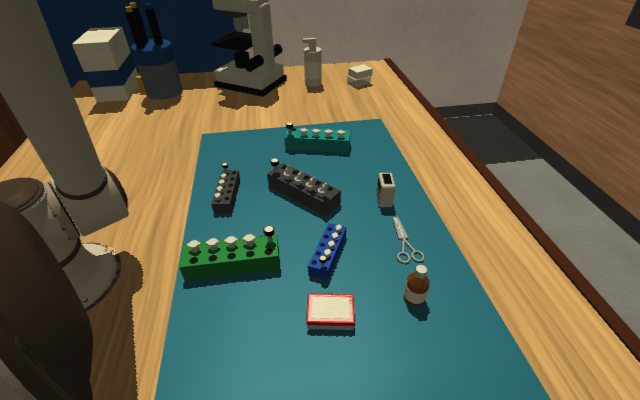

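Candidates for the block: dark grey large at scene (358,235) / side (304,188); small dark grey at scene (404,198) / side (227,188); green (333,166); blue (290,206); turquoise (423,303). By the description it is the larger dark one at (358,235). I'll check it in a close crop.

Run:
```python
import cv2,numpy as np
a=cv2.imread("pics/scene0.png")[205:260,310:410];b=cv2.imread("pics/side0.png")[150:220,260:350]
a=cv2.resize(a,(800,440),interpolation=cv2.INTER_CUBIC)[:300+60];b=cv2.resize(b,None,fx=3.4,fy=3.4,interpolation=cv2.INTER_CUBIC)
c=np.zeros((600,800,3),np.uint8);c[:360]=a;c[361:361+238,:306]=b[:238];cv2.imwrite("pics/crop0.png",c)
```

```text
(no output)
```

View pics/crop0.png

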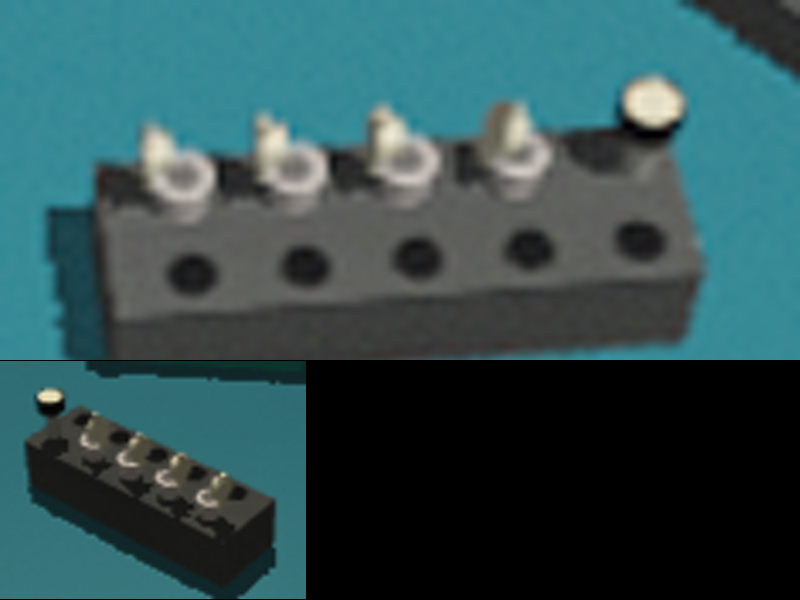

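The crop confirms it: four open lids, with the white-topped black thermometer head at scene (391,218). The rims are at scene (333,227) for tube 1 to (375,225) for tube 4. Next I'll fit the block pose.

```bash
cat > h.py <<'E'
import numpy as np,cv2
from bench import *
from scipy.optimize import least_squares
def proj(P,cam):
    E=cam["extrinsics"];q=(np.asarray(P,float)-E[:3,3])@E[:3,:3];q=q*[1,-1,-1]
    u=q@cam["mtx"].T;return u[:,:2]/u[:,2:]
def w(B,pose):
    x,y,t=pose;B=np.asarray(B,float);c,s=np.cos(t),np.sin(t)
    return np.c_[x+c*B[:,0]-s*B[:,1],y+s*B[:,0]+c*B[:,1],B[:,2]]
TUBES=[[-12,-72+38*i,60] for i in range(4)]
TH=[[-12,85,82]];WELLS=[[18,-72+38*i,45] for i in range(5)]
E
python3 - <<'E'
from h import *
sc,si=camera_params("scene"),camera_params("side")
a=np.array([(183,178),(297,172),(409,163),(520,157),(652,103),(192,274),(305,266),(417,258),(529,249),(639,241)])/8-.44+[310,205]
b=np.array([(208,497),(168,478),(128,458),(91,440),(50,397)])
b=(b-[0,361])/3.4-.35+[260,150]
Pa=TUBES+TH+WELLS;Pb=TUBES+TH
for m in (0,1,2):
  f=lambda p:np.r_[(m!=1)*(proj(w(Pa,p),sc)-a).ravel(),(m!=0)*(proj(w(Pb,p),si)-b).ravel()]
  r=min((least_squares(f,[500,0,t]) for t in(0,1.5,3,4.5)),key=lambda r:r.cost)
  print(r.x,np.sqrt(2*r.cost/30));
print(np.round(f(r.x).reshape(-1,2),1).tolist())
print(w(TUBES+TH,r.x).round(1))
E
```

```text
[528.15365081 198.96563493   0.73540932] 0.1900463692412946
[527.46682278 197.85432842   7.01773225] 0.1039268908640708
[527.84559723 198.74509807   0.73505132] 0.24797424676395882
[[-0.0, -0.2], [-0.2, -0.5], [-0.3, -0.4], [-0.2, -0.6], [0.1, -0.0], [0.0, 0.2], [0.0, 0.1], [0.1, 0.1], [0.1, 0.2], [0.2, 0.1], [0.1, -0.1], [-0.0, -0.4], [0.4, -0.1], [0.3, -0.2], [-0.2, -0.3]]
[[567.2 137.3  60. ]
 [541.7 165.5  60. ]
 [516.3 193.7  60. ]
 [490.8 221.9  60. ]
 [461.9 253.8  82. ]]
```

The block fits at (527.8, 198.7), yaw 0.735, with sub-pixel residuals. A turn of +23.5° about the vertical puts tool y along the row (+by) and tool x along -bx. I'll close the gripper, turn, then travel high.

drive_tool(moves=[[[0,0,0,0,0,-0.1025,255],[0,0,0,0,0,-0.1025,255],[0,0,0,0,0,-0.1025,255],[0,0,0,0,0,-0.1025,255],[-0.0379,0.0127,0,0,0,0,255],[-0.0379,0.0127,0,0,0,0,255],[-0.0379,0.0127,0,0,0,0,255],[-0.0379,0.0127,0,0,0,0,255]]])

```text
clock: 0.82
position: [278.1, -451.4, 238.8]
ee_rot: [-0.359, 0.933, 0.0, -0.0]
contact_force: [1.0, -0.3, 0.3]
gripper_width: 0.2
```

drive_tool(moves=[[[-0.0379,0.0127,0,0,0,0,255],[-0.0379,0.0127,0,0,0,0,255],[-0.0379,0.0127,0,0,0,0,255],[-0.0379,0.0127,0,0,0,0,255],[-0.0379,0.0127,0,0,0,0,255],[-0.0379,0.0127,0,0,0,0,255],[-0.0379,0.0127,0,0,0,0,255],[-0.0379,0.0127,0,0,0,0,255]]])

```text
clock: 1.48
position: [435.1, -172.3, 239.4]
ee_rot: [-0.359, 0.933, 0.0, 0.0]
contact_force: [0.4, -0.2, -0.7]
gripper_width: -0.1
```

drive_tool(moves=[[[-0.0379,0.0127,0,0,0,0,255],[-0.0379,0.0127,0,0,0,0,255],[-0.0379,0.0127,0,0,0,0,255],[-0.0379,0.0127,0,0,0,0,255],[-0.0379,0.0127,0,0,0,0,255],[-0.0379,0.0127,0,0,0,0,255],[-0.03,0.01,0,0,0,0,255],[0,0,0,0,0,0,255]]])

```text
clock: 2.15
position: [570.3, 66.8, 238.2]
ee_rot: [-0.361, 0.932, 0.0, 0.0]
contact_force: [0.6, -0.7, 0.6]
gripper_width: 0.1
```

```bash
cat >> h.py <<'E'
POSE=[527.8,198.7,0.735]
def blk(p,pose=POSE):
    c,s=np.cos(pose[2]),np.sin(pose[2]);d=np.asarray(p)-[pose[0],pose[1],0]
    return np.array([c*d[0]+s*d[1],-s*d[0]+c*d[1],d[2]]).round(1)
def st():
    from scipy.spatial.transform import Rotation as R
    s=read_state();M=R.from_quat(s["ee_rot"]).as_matrix()
    print(round(s["clock"],2),"blk",blk(s["position"]),"F",s["contact_force"].round(1),"w",round(s["gripper_width"],1),"yaw_y-row",round(np.arctan2(M[1,1],M[0,1])-np.pi/2-POSE[2],3),"z",M[:,2].round(3))
E
python3 -c "
from h import *
st();cv2.imwrite('pics/w1.png',get_image('wrist'))"
```

```text
2.15 blk [ -56.9 -126.4  238.2] F [ 0.6 -0.7  0.6] w 0.1 yaw_y-row 0.004 z [ 0.001  0.    -1.   ]
```

View pics/w1.png

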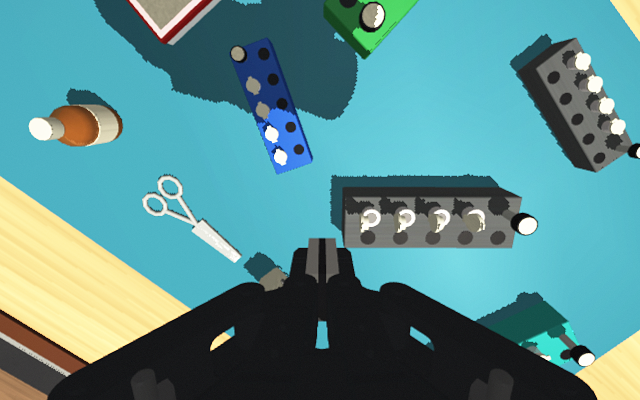

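The wrist view shows rims at about (372,218), (406,217), (440,217) and (475,218), and the thermometer at (526,224). The timer is near (272,275). I'll check these against the fit and place the timer.

Run:
```python
from h import *
c=camera_params("wrist")
print(proj(w(TUBES+TH,POSE),c).round(1).tolist())
print(proj(w([[-32,-100,45],[32,-100,45],[32,100,45]],POSE),c).round(1).tolist())
# timer: cast rays from scene at z 70 and z 0
s=camera_params("scene");E=s["extrinsics"]
for (u,v),z in (((296,267),70),((299,289),0)):
    d=E[:3,:3]@(np.linalg.inv(s["mtx"])@[u,v,1]*[1,-1,-1]);p=E[:3,3]+d*(z-E[2,3])/d[2];print("timer",p.round(),blk(p))
st()
```

```text
[[371.7, 220.8], [406.2, 220.9], [440.8, 220.9], [475.3, 220.9], [527.3, 228.7]]
[[345.6, 199.4], [344.3, 250.9], [512.5, 251.0]]
timer [729. 140.  70.] [ 110.1 -178.2   70. ]
timer [743. 159.   0.] [ 132.9 -173.5    0. ]
2.2 blk [ -59.4 -126.8  238.1] F [-0.   0.5  0.3] w -0.3 yaw_y-row 0.003 z [-0.001 -0.    -1.   ]
```

The fit agrees along the row, with about 3 mm of disagreement across it, which is harmless. The timer is at block coordinates (130,-175), well clear. Going down behind lid 1.

drive_tool(moves=[[[-0.0235,0.0065,0.02,0,0,0,255],[-0.0235,0.0065,0.02,0,0,0,255],[0,0,0.03,0,0,0,255],[0,0,0.03,0,0,0,255],[0,0,0.03,0,0,0,255],[0,0,0.02,0,0,0,255],[0,0,0,0,0,0,255],[0,0,0,0,0,0,255]]])

```text
clock: 2.87
position: [593.5, 102.4, 88.7]
ee_rot: [-0.359, 0.933, -0.0, -0.001]
contact_force: [0.2, -0.5, 1.0]
gripper_width: -0.4
```

Run:
```python
from h import *
import numpy as np
st();a=get_image("wrist");b=get_image("side");st();
cv2.imwrite("pics/w2.png",a);cv2.imwrite("pics/s2.png",b)
c=np.zeros((600,800,3),np.uint8)
c[:300,:480]=cv2.resize(a[120:320,200:520],(480,300))
c[300:,:480]=cv2.resize(b[130:230,230:390],(480,300),interpolation=cv2.INTER_CUBIC)
cv2.imwrite("pics/c2.png",c)
# tip expected pixel in side
s=read_state();P=s["position"]-[0,0,8];print(proj([P],camera_params("side")),proj([P],camera_params("wrist")))
```

```text
2.87 blk [ -15.9 -115.5   88.7] F [ 0.2 -0.5  1. ] w -0.4 yaw_y-row -0.001 z [-0.002 -0.001 -1.   ]
2.97 blk [ -14.  -116.    91.2] F [0.5 0.4 1. ] w 0.1 yaw_y-row -0.0 z [ 0.003  0.001 -1.   ]
[[334.91869628 189.52817969]] [[322.41555841 254.44349731]]
```

View pics/c2.png

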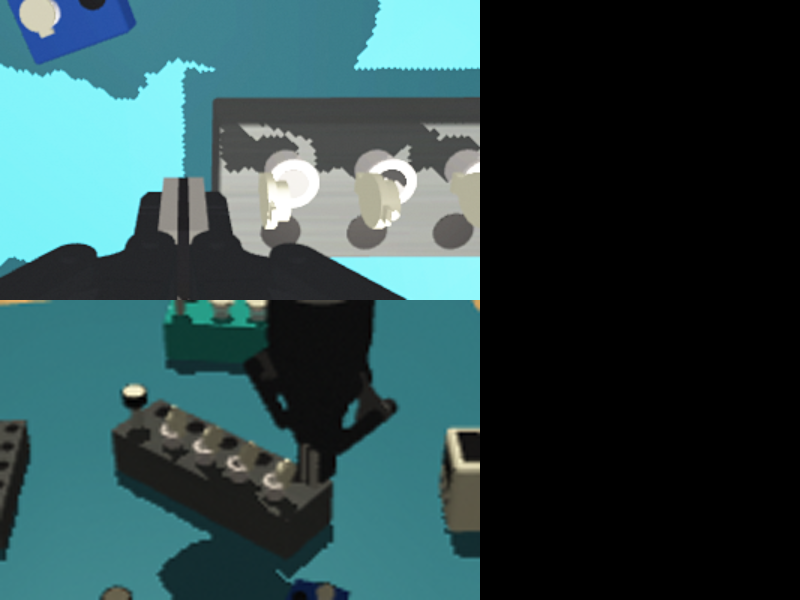

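The view shows the fingertips just behind lid 1, with the tip height matching TCP − 8 mm and the tip about ±8 mm along the row. I'll lower to tip ≈ 68 mm, then sweep lid 1.

drive_tool(moves=[[[0,0,0.007,0,0,0,255],[0,0,0.006,0,0,0,255],[0,0.006,0,0,0,0,255],[0,0.006,0,0,0,0,255],[0,0.006,0,0,0,0,255],[0,0.006,0,0,0,0,255],[0,0.006,0,0,0,0,255],[0,0.006,0,0,0,0,255]]])

```text
clock: 3.63
position: [569.6, 130.8, 76.6]
ee_rot: [-0.359, 0.933, -0.0, 0.0]
contact_force: [-0.2, -0.2, -0.6]
gripper_width: 0.1
```

drive_tool(moves=[[[0,0.006,0,0,0,0,255],[0,0,0.001,0,0,0,255],[0,0,0.001,0,0,0,255],[0,0,0,0,0,0,255],[0,0,0,0,0,0,255]]])

```text
clock: 4.05
position: [566.0, 134.4, 74.1]
ee_rot: [-0.359, 0.933, -0.0, -0.0]
contact_force: [0.5, 0.6, -1.3]
gripper_width: -0.3
```

Run:
```python
from h import *
a=get_image("wrist");b=get_image("side");st();st()
c=np.zeros((600,800,3),np.uint8)
c[:300,:480]=cv2.resize(a[120:320,200:520],(480,300))
c[300:,:480]=cv2.resize(b[130:230,230:390],(480,300),interpolation=cv2.INTER_CUBIC)
cv2.imwrite("pics/c3.png",c)
```

```text
4.15 blk [-14.8 -73.4  74.2] F [-0.   0.6 -0.1] w 0.1 yaw_y-row -0.001 z [-0. -0. -1.]
4.15 blk [-14.8 -73.4  74.2] F [-0.   0.6 -0.1] w 0.1 yaw_y-row -0.001 z [-0. -0. -1.]
```

View pics/c3.png

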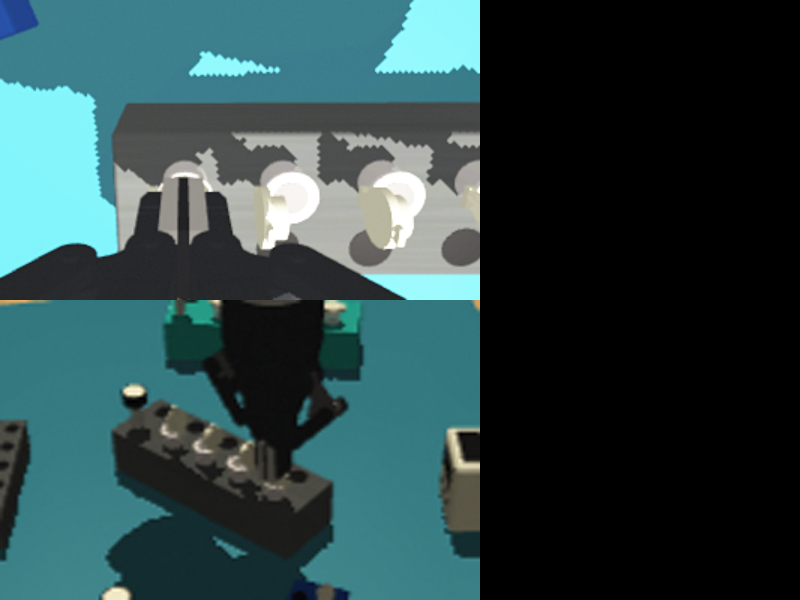

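The finger is over tube 1 with its lid folded under it, and lid 2 is untouched at crop (265,215). Pressing down gently.

drive_tool(moves=[[[0,0,0.001,0,0,0,255],[0,0,0.001,0,0,0,255],[0,0,0,0,0,0,255]]])

```text
clock: 4.4
position: [565.9, 134.4, 72.0]
ee_rot: [-0.359, 0.933, -0.0, -0.0]
contact_force: [-0.1, 0.4, -0.3]
gripper_width: 0.1
```

drive_tool(moves=[[[0,0,0.0005,0,0,0,255],[0,0,0,0,0,0,255]]])

```text
clock: 4.57
position: [565.9, 134.5, 71.7]
ee_rot: [-0.359, 0.933, -0.0, -0.0]
contact_force: [-0.7, 1.1, -0.2]
gripper_width: 0.0
```

drive_tool(moves=[[[0,0,0.0005,0,0,0,255],[0,0,0,0,0,0,255]]])

```text
clock: 4.73
position: [565.9, 134.5, 71.2]
ee_rot: [-0.359, 0.933, -0.0, -0.0]
contact_force: [-0.2, 0.5, -0.1]
gripper_width: -0.0
```

drive_tool(moves=[[[0,0,0.0005,0,0,0,255],[0,0,0,0,0,0,255]]])

```text
clock: 4.9
position: [565.9, 134.5, 71.1]
ee_rot: [-0.359, 0.933, -0.0, 0.0]
contact_force: [-1.5, -0.1, 2.4]
gripper_width: 0.0
```

drive_tool(moves=[[[0,0,0.0005,0,0,0,255],[0,0,0,0,0,0,255]]])

```text
clock: 5.07
position: [566.0, 134.6, 71.1]
ee_rot: [-0.359, 0.933, -0.0, 0.0]
contact_force: [-1.9, -0.4, 5.5]
gripper_width: 0.4
```

Contact on lid 1 is firm at 5.5 N with TCP 71.1, which is the shut height. Next is lid 2: lift 5.5 mm, sweep 38 mm, press.

drive_tool(moves=[[[0,0,-0.0055,0,0,0,255],[0,0,0,0,0,0,255],[0,0.0063,0,0,0,0,255],[0,0.0063,0,0,0,0,255],[0,0.0063,0,0,0,0,255],[0,0.0063,0,0,0,0,255],[0,0.0063,0,0,0,0,255],[0,0.0065,0,0,0,0,255]]])

```text
clock: 5.73
position: [539.9, 163.4, 75.8]
ee_rot: [-0.359, 0.933, 0.0, -0.0]
contact_force: [-0.1, -0.1, -0.1]
gripper_width: 0.4
```

drive_tool(moves=[[[0,0,0.001,0,0,0,255],[0,0,0.001,0,0,0,255],[0,0,0.001,0,0,0,255],[0,0,0.001,0,0,0,255],[0,0,0.0005,0,0,0,255],[0,0,0,0,0,0,255]]])

```text
clock: 6.23
position: [540.6, 162.5, 71.2]
ee_rot: [-0.359, 0.933, -0.0, -0.0]
contact_force: [-0.0, 0.2, -0.2]
gripper_width: -0.0
```

drive_tool(moves=[[[0,0,0.0005,0,0,0,255],[0,0,0,0,0,0,255]]])

```text
clock: 6.4
position: [540.6, 162.6, 71.1]
ee_rot: [-0.359, 0.933, -0.0, 0.0]
contact_force: [-1.2, -0.6, 3.0]
gripper_width: 0.2
```

drive_tool(moves=[[[0,0,0.0003,0,0,0,255],[0,0,0,0,0,0,255]]])

```text
clock: 6.57
position: [540.6, 162.6, 71.1]
ee_rot: [-0.359, 0.933, -0.0, 0.0]
contact_force: [-1.3, -1.1, 4.8]
gripper_width: 0.4
```

Run:
```python
from h import *
a=get_image("wrist");b=get_image("side");st()
c=np.zeros((600,480,3),np.uint8)
c[:300,:480]=cv2.resize(a[120:320,200:520],(480,300))
c[300:,:480]=cv2.resize(b[130:230,230:390],(480,300),interpolation=cv2.INTER_CUBIC)
cv2.imwrite("pics/c4.png",c)
```

```text
6.67 blk [-14.7 -35.4  71.1] F [-1.9 -1.   4.7] w -0.1 yaw_y-row -0.0 z [ 0. -0. -1.]
```

View pics/c4.png

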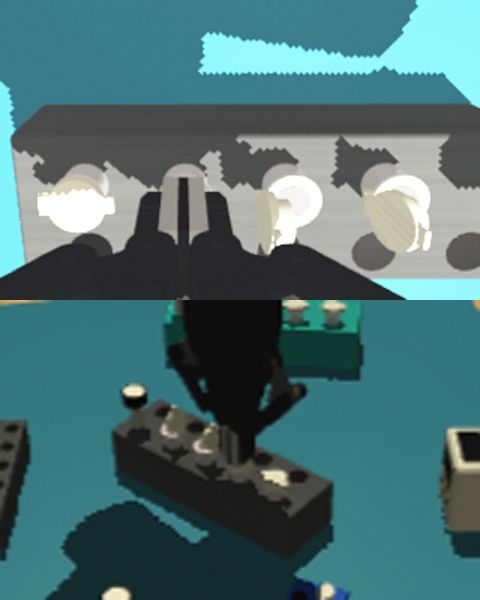

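Lid 1 lies flat at crop (77,210), lid 2 is under the finger, lids 3 and 4 are untouched, and the block hasn't moved. Now lid 3, then lid 4.

drive_tool(moves=[[[0,0,-0.0053,0,0,0,255],[0,0,0,0,0,0,255],[0,0.0063,0,0,0,0,255],[0,0.0063,0,0,0,0,255],[0,0.0063,0,0,0,0,255],[0,0.0063,0,0,0,0,255],[0,0.0063,0,0,0,0,255],[0,0.0065,0,0,0,0,255]]])

```text
clock: 7.33
position: [514.4, 191.6, 75.8]
ee_rot: [-0.359, 0.933, 0.0, -0.0]
contact_force: [-0.7, -0.9, -0.3]
gripper_width: 0.1
```

drive_tool(moves=[[[0,0,0.001,0,0,0,255],[0,0,0.001,0,0,0,255],[0,0,0.001,0,0,0,255],[0,0,0.001,0,0,0,255],[0,0,0.0005,0,0,0,255],[0,0,0,0,0,0,255]]])

```text
clock: 7.83
position: [515.1, 190.8, 71.2]
ee_rot: [-0.359, 0.933, -0.0, -0.0]
contact_force: [0.3, 0.0, -0.3]
gripper_width: -0.1
```

drive_tool(moves=[[[0,0,0.0005,0,0,0,255],[0,0,0,0,0,0,255]]])

```text
clock: 8.0
position: [515.1, 190.7, 71.1]
ee_rot: [-0.359, 0.933, -0.0, 0.0]
contact_force: [-1.1, -0.3, 2.7]
gripper_width: -0.4
```

drive_tool(moves=[[[0,0,0.0003,0,0,0,255],[0,0,0,0,0,0,255]]])

```text
clock: 8.17
position: [515.1, 190.8, 71.1]
ee_rot: [-0.359, 0.933, -0.0, 0.0]
contact_force: [-1.7, -1.1, 5.1]
gripper_width: 0.3
```

drive_tool(moves=[[[0,0,-0.0053,0,0,0,255],[0,0,0,0,0,0,255],[0,0.0063,0,0,0,0,255],[0,0.0063,0,0,0,0,255],[0,0.0063,0,0,0,0,255],[0,0.0063,0,0,0,0,255],[0,0.0063,0,0,0,0,255],[0,0.0065,0,0,0,0,255]]])

```text
clock: 8.83
position: [488.9, 219.7, 75.8]
ee_rot: [-0.359, 0.933, -0.0, -0.0]
contact_force: [0.2, -0.1, 0.2]
gripper_width: 0.0
```

drive_tool(moves=[[[0,0,0.001,0,0,0,255],[0,0,0.001,0,0,0,255],[0,0,0.001,0,0,0,255],[0,0,0.001,0,0,0,255],[0,0,0.0005,0,0,0,255],[0,0,0,0,0,0,255]]])

```text
clock: 9.33
position: [489.6, 218.9, 71.2]
ee_rot: [-0.359, 0.933, -0.0, -0.0]
contact_force: [-0.4, 0.0, 0.1]
gripper_width: 0.0
```

drive_tool(moves=[[[0,0,0.0005,0,0,0,255],[0,0,0,0,0,0,255]]])

```text
clock: 9.5
position: [489.6, 218.9, 71.1]
ee_rot: [-0.359, 0.933, -0.0, 0.0]
contact_force: [-0.6, -1.2, 2.3]
gripper_width: 0.1
```

drive_tool(moves=[[[0,0,0.0003,0,0,0,255],[0,0,0,0,0,0,255]]])

```text
clock: 9.67
position: [489.6, 218.9, 71.1]
ee_rot: [-0.359, 0.933, -0.0, 0.0]
contact_force: [-1.4, -0.8, 5.5]
gripper_width: -0.1
```

All four have been pressed. I'll rise clear and back away, then check.

drive_tool(moves=[[[0,0,-0.008,0,0,0,255],[0,0,-0.025,0,0,0,255],[0,0,-0.035,0,0,0,255],[0,0,-0.035,0,0,0,255],[0,0,-0.035,0,0,0,255],[0.02,-0.03,0,0,0,0,255],[0.02,-0.03,0,0,0,0,255],[0,0,0,0,0,0,255]]])

```text
clock: 10.33
position: [499.7, 144.1, 209.5]
ee_rot: [-0.357, 0.934, 0.0, 0.0]
contact_force: [-0.6, 0.7, -0.6]
gripper_width: -0.5
```

Run:
```python
from h import *
a=get_image("wrist");b=get_image("side");d=get_image("scene");st();cv2.imwrite("pics/scene9.png",d)
print(proj(w(TUBES+TH,POSE),camera_params("wrist")).round().tolist())
c=np.zeros((600,800,3),np.uint8)
c[:300,:800]=cv2.resize(a[100:280,160:640],(800,300))
c[300:,:480]=cv2.resize(b[130:230,230:390],(480,300),interpolation=cv2.INTER_CUBIC)
c[300:,480:]=cv2.resize(d[150:310,205:376+0],(320,300))
cv2.imwrite("pics/c9.png",c)
# movement check outside arm
for n,x in(("scene",d),("side",b)):
    o=cv2.imread(f"pics/{n}0.png");m=(cv2.absdiff(o,x).max(2)>40).astype(np.uint8)
    k,_,s,_=cv2.connectedComponentsWithStats(m);print(n,[r.tolist() for r in s[1:] if r[4]>15])
```

```text
10.48 blk [-54.9 -19.4 208.7] F [ 0.6 -0.4  0.2] w 0.3 yaw_y-row -0.001 z [ 0.  0. -1.]
[[270.0, 227.0], [308.0, 227.0], [345.0, 227.0], [383.0, 227.0], [434.0, 236.0]]
scene [[199, 0, 44, 28, 586], [359, 0, 34, 21, 415], [163, 0, 324, 185, 16896], [428, 8, 4, 7, 21], [266, 173, 94, 40, 1852], [342, 219, 12, 10, 57], [356, 218, 10, 10, 46], [367, 218, 13, 9, 51], [327, 220, 13, 10, 61]]
side [[0, 0, 129, 238, 11899], [20, 0, 51, 95, 1074], [230, 0, 16, 6, 35], [256, 7, 59, 135, 4193], [0, 99, 35, 107, 2038], [290, 129, 7, 10, 39], [36, 170, 9, 13, 35], [283, 170, 9, 6, 37], [294, 171, 9, 10, 51], [305, 177, 9, 10, 49], [317, 183, 10, 10, 49], [18, 191, 23, 19, 35], [49, 212, 16, 15, 89], [179, 221, 95, 46, 1438], [32, 222, 37, 40, 718], [269, 232, 60, 81, 2634], [191, 242, 10, 5, 22], [0, 249, 240, 151, 15110], [7, 269, 77, 56, 2869], [0, 270, 7, 10, 44], [122, 384, 16, 16, 136]]
```

View pics/c9.png

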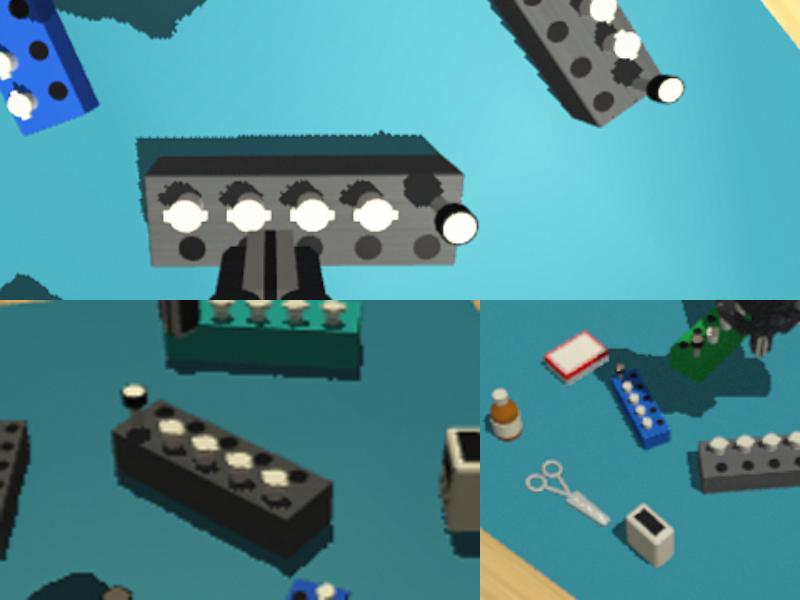

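All four lids lie flat. The image differences near the block show only the lids; the block, timer, bottle, slide box and scissors are unchanged, and the robot is clear.

```bash
python3 -c "
from bench import *
job_done()"
```

```text
the job is handed in; nothing more can be done
```

All four lids on the larger dark block are shut. I closed them in order from the end away from the thermometer, sweeping a closed fingertip over each one and pressing it down with about 5 N. The job was handed in after about 10.5 s of robot time, with the arm well above the block.

- **Lids:** the final wrist and side views show four flat white discs. Each press met the lid at the same height, TCP 71.1 mm, which puts the fingertip at about 63 mm, the shut height.
- **Surroundings:** comparing the scene view before and after showed no change at the block apart from its lids, and none at the timer, bottle, slide box or scissors. The side view agreed, apart from the arm and its shadow.
- **Disagreement:** the wrist camera placed the block about 3 mm differently across the row than the two fixed cameras did. This had no effect on closing the lids.

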